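# Wedge a rocking instrument case

## Task

The small grey instrument case rocks, because the metal screw foot at its right-hand corner nearest the robot does not reach the bench. Push the metal wedge along the bench, thin end first, in from the case's right-hand side and under that foot until it is snug but does not jack the case up, then press down firmly on the case's top right above the foot to test that it no longer rocks; if it still dips, push the wedge further and test again. Only push and press with the fingers: nothing is lifted off the bench, the case stays where it stands, the other things are left alone, and at the end you are clear of everything.

Things in the scene. Friction and masses are not known exactly. Their poses are not given: they have to be found in the camera images.
- case: loose grey metal instrument case, 115 (x, depth) by 190 (y) by 62 mm high, 1.8 to 2.7 kg. Origin: on the bench under its centre, z up; front panel faces -x, -y is the right-hand side. Underside 22 mm up, on domed feet of 9 mm radius at (+-42, +-72) mm; rests level on three rubber ones; the steel screw foot at (-42, -72) is too short
- foot_ball (a point): centre of the steel ball end (9 mm radius) of the screw foot; it hangs 5 to 10 mm clear of the bench (differs each time) and keeps its height. While it is unsupported, pressing the case's top above it with 2 to 5 N makes the corner dip until it lands
- press_point (a point): point on the flat top of the case straight above the screw foot, 15 mm from the front edge and 23 mm from the right edge; 62 mm above the bench while the case is level. A firm press is about 10 N
- wedge: loose aluminium wedge, 100 (x) by 50 (y) mm, 80 g; top slopes from 1.5 mm at the thin end (+x) to 17 mm at the thick end (-x), an upright flat face to push on. Origin: centre of the flat underside, z up. Lies right of the case, thin end towards it, up to 0.3 rad askew. Slides with under 1 N; when it meets the foot the push rises sharply: 3 to 5 N is snug, over about 10 N may shift or jack the case
- wedge_tip (a point): middle of the wedge's thin edge at bench height, 50 mm along +x from the wedge's origin
- wedge_slope (a point): middle of the wedge's sloping top face, 9.5 mm above the bench; this point's z is square to the slope, its x runs down the slope to the thin end. When the foot touches the slope the ball's centre is 9 mm above it along this z
- blank_flange_1: bystander: round steel blank, 34 mm across, 8 mm high, origin under its centre; stands right of the case beside the wedge's way
- ring_clamp: bystander: metal ring clamp with wing screw, 70x49x20 mm, origin under its centre, at the right
- centring_ring: bystander: small ring with black seal, 37 mm across, 9 mm high, origin under its centre, at the right
- marker_1: bystander: black marker pen, 126 mm long along its y, 14 mm high, origin under its centre, in front of the case
- notebook: bystander: green notebook, 136x92x11 mm, origin under its centre, at the left
- driver_yellow: bystander: screwdriver with yellow handle, 150 mm along its y, 22 mm high, origin under its centre, at the left
There are look-alikes about, which are no part of the job. What is shaped like the wedge but brown, orange or red is not meant.

How it is judged:
By the outcome, as a careful person would: the job done as asked, in the order asked, and still so for the second after the job is handed in, with the robot touching nothing.
It also fails if it takes over 48 s, if anything falls off the work surface, if the arm or the gripper's body presses on something with over 40 N, if the wrist force passes 120 N, or if a joint passes its speed limit or range.

## Robot

A 6-joint arm with a two-finger parallel gripper is mounted at the origin on a cart in front of the work surface, level with it; the furniture and walls round the work are solid. World frame = base frame: x ahead of the robot, y to its left, z up, the work surface at z = 0. Lengths are in m, angles in rad, forces in N, time in s.
With the tool pointing down it reaches from about 0.325 to 1 m from the base axis. Payload 5.1 kg.
Tool frame: the origin (TCP) lies at the very end of the fingers, on their centre line; the grasp point (between the pads) lies 19 mm behind it (bot.hold_point_z is the distance from the TCP to the grasp point, in m); z points along the fingers, y is the direction in which the jaws open and shut (so a half turn about z gives the same grasp; the last joint's range is limited). The gripper opens to 85 mm and grips with 20 to 120 N. Pads are 22 mm wide; open, the fingers measure 114 mm over their backs; the gripper's body (76 mm by 85 mm) begins 54 mm behind the grasp point. The pads swing forward as they close: fully open they stand 13 mm farther back than shut.
Start: joints at [-1.294, 0.124, 1.65, -0, 1.367, -0.083], TCP at [0.229, -0.608, 0.231] pointing down, gripper open.
Joint ranges: [-2.61, 2.61], [-1.02, 2.33], [0.03, 2.71], [-1.35, 4.49], [0.32, 2.68], [-2.91, 2.91]. Speed limits (rad/s): [2.57, 2.57, 3.14, 3.14, 3.14, 3.14].

## Interface

Orientations are given as a unit quaternion [w, x, y, z].
In Python, from cell import bot, optics gives the robot as it stands.
- The arm moves only by the tool jog_arm, never from a script. Its argument "motion" is a list of rows, each a list of 3 entries, a list of its own where there are three numbers: the opening, from -1 (shut) to 1 (fully open), then the shift along the tool's x, y, z in m, then the turn, a rotation vector about the tool's x, y, z in rad. A call has 1 to 8 rows; each row shifts and turns the commanded pose from where the row before left it, along the tool's axes as they then stand; what a row does not reach is not made up. A row lasts 1/12 s, in which the tool goes at most 41.7 mm and 7.16 degrees, less where a joint would pass 70% of its speed; a pose out of reach is approached as far as the arm can. A call with a gripper value outside its range is refused whole. The fingers move at their own pace and stop on an object; "newtons" is the grip in N (left out, the last holds). Time passes only in rows, so rows that do not move let the fingers close. It gives the time, the measured TCP pose, the force and the opening at its end, in the units of the state.
- bot.get_obs(): the state, without advancing time (a new reading comes with each control period).
- optics.camera(name): name is "scene" or "side" or "wrist"; returns (picture, depth): 400x640x3 uint8, red, green, blue; 400x640 float32, m along the optical axis (not along the pixel's ray), 0 where there is no reading.
- optics.camera_model(name): a dict with "fx", "fy", "cx", "cy" (pixels), "k1" (the pictures are not rectified: a ray, as slopes to the right and down, at radius r is drawn at 1 + k1 r^2 times it, then the intrinsics apply), "eye" and "rotation" of the camera in the world; the wrist camera has in their place "tool_from_camera" (4x4, takes a point from camera to tool coordinates, whose origin is the TCP and whose axes are the flange's). Camera axes: x right, y up, looking along -z (the intrinsics and any distortion apply to the point x, -y, -z); pixel columns grow to the right and rows downward; lengths in m; the calibration is good to about 2 mm. A picture is of the moment at which its call begins: read the wrist's pose just before it. camera_model takes no time and is no camera call.
- bot.close_job(): hands the job in, once; it reports no verdict.
The state is a dict: "time": time; "joints": joint angles; "qvel": joint speeds; "tau": joint torques, N m; "tcp_pos": TCP position; "tool_rot": TCP orientation; "contact_force": force on the tool from outside, world axes, zero at the start; "ft_torque": the same for the moment, N m; "gripper_width": finger opening in m.
Only numpy, scipy, OpenCV 4.12 (cv2) and the standard library are available. Lean on these libraries where they do the work, as an engineer would, in place of code of your own. Each camera call takes 0.05 s, during which the arm holds its last target. There are 200 camera calls.

## Working session

There is one attempt and no reset: what is moved stays moved. The work goes in short steps, Python scripts to look and compute and a tool call to move; the robot and the scene stay as the last step left them, time stands still between calls to the robot, and variables do not carry over. Pictures are saved under pics/ and viewed, about 8 in all and at most 12, crops included, and the job is handed in when it is done.

Besides the shell and the picture viewer there is one more tool, called after "Request:" as name([rows], argument=value, ...), one row to a line, values as JSON. jog_arm: Moves the arm, as the interface text tells. Its arguments: {"type":"object","properties":{"motion":{"type":"array"},"newtons":{"type":"number"}},"required":["motion"]}

```bash
ls; mkdir -p pics
cat > h.py <<'E'
import numpy as np, cv2
from cell import bot, optics
from scipy.spatial.transform import Rotation as R
def cam(name):
    o=bot.get_obs(); m=optics.camera_model(name); p,d=optics.camera(name)
    if name=='wrist':
        q=o['tool_rot']; T=np.eye(4); T[:3,:3]=R.from_quat([q[1],q[2],q[3],q[0]]).as_matrix(); T[:3,3]=o['tcp_pos']
        T=T@np.array(m['tool_from_camera'])
        m['eye'],m['rotation']=T[:3,3],T[:3,:3]
    else: m['rotation']=np.array(m['rotation']); m['eye']=np.array(m['eye'])
    return p,d,m
def rays(m,uv):
    uv=np.atleast_2d(uv).astype(float); K=np.array([[m['fx'],0,m['cx']],[0,m['fy'],m['cy']],[0,0,1]])
    n=cv2.undistortPoints(uv.reshape(-1,1,2),K,np.array([m['k1'],0,0,0.])).reshape(-1,2)
    return np.c_[n[:,0],-n[:,1],-np.ones(len(n))]@m['rotation'].T
def onplane(m,uv,z):
    r=rays(m,uv); e=m['eye']; return e+r*((z-e[2])/r[:,2])[:,None]
def bydepth(m,uv,d):
    uv=np.atleast_2d(uv); r=rays(m,uv); return m['eye']+r*d[uv[:,1].astype(int),uv[:,0].astype(int)][:,None]
def proj(m,P):
    c=(np.atleast_2d(P)-m['eye'])@m['rotation']; x=c[:,0]/-c[:,2]; y=-c[:,1]/-c[:,2]; f=1+m['k1']*(x*x+y*y)
    return np.c_[m['fx']*x*f+m['cx'],m['fy']*y*f+m['cy']]
def save(n,p): cv2.imwrite('pics/'+n,cv2.cvtColor(p,cv2.COLOR_RGB2BGR))
E
python3 - <<'E'
from h import *
o=bot.get_obs(); print(o)
for n in('scene','side'):
    p,d,m=cam(n); save(n+'1.png',p); print(n,m['eye'],m['rotation'].round(3).tolist(),m['fx'],m['k1']); np.savez(n+'.npz',p=p,d=d)
E
```

```text
pics
{'time': 0.0, 'joints': array([-1.29364524e+00,  1.24511607e-01,  1.65167517e+00,  1.94731942e-05,
        1.36747648e+00, -8.25993415e-02]), 'qvel': array([ 2.01978534e-04,  3.58204198e-04, -2.24076346e-03,  1.16293915e-03,
       -5.28060253e-05, -9.33009862e-05]), 'tau': array([-8.25398911e-04, -4.23611712e+01, -3.65451586e+01, -2.13965779e-05,
        6.96665156e-03,  7.03596328e-06]), 'tcp_pos': array([ 0.22863857, -0.60781484,  0.23004811]), 'tool_rot': array([-1.03133229e-03,  9.83865852e-01,  1.78904762e-01, -9.10621059e-05]), 'contact_force': array([ 0.05281393, -0.7913088 , -0.27785852]), 'ft_torque': array([-8.07262587e-02,  7.49740999e-03, -4.92580198e-05]), 'gripper_width': 0.08529571888737862}
scene [-0.71299982 -0.81464772  0.70521053] [0.73, 0.48, -0.265, -0.408] 489.47092641223054 0.025551910228683413
side [0.18611546 0.97683329 0.71934302] [-0.126, -0.071, 0.486, 0.862] 398.7004866153217 -0.07820885728936303
```

View pics/scene1.png

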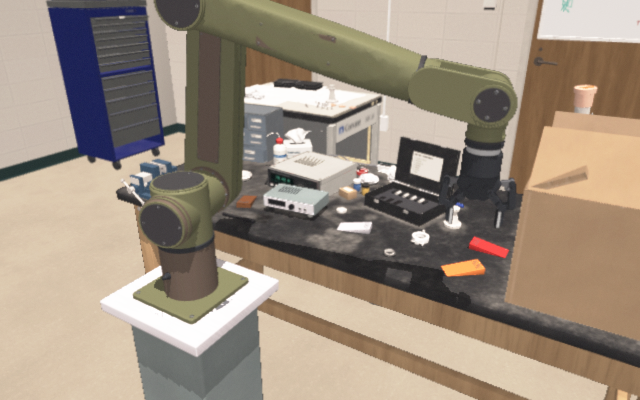

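View pics/side1.png

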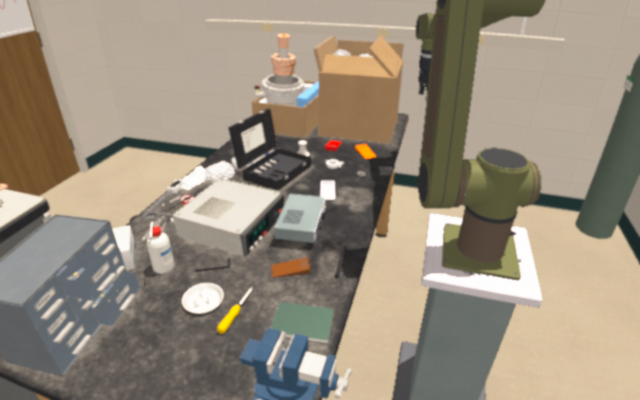

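The scene view shows the small grey case at (297,200), with the silver wedge to its right at (355,227) and the blank flange at (341,210). The ring clamp is at (420,237) and the centring ring at (389,252). The wedge look-alikes are brown (245,201), orange (463,268) and red (489,247), so I choose the silver one. The side view agrees: case (300,218), wedge (328,189).

Run:
```python
from h import *
m=optics.camera_model('scene'); m['rotation']=np.array(m['rotation']); m['eye']=np.array(m['eye'])
uv=[[355,227],[341,210],[389,252],[420,237],[343,223],[371,231]]
print(onplane(m,uv,.005).round(3)); print(onplane(m,[[264,191],[290,184],[329,197],[297,210]],.062).round(3))
w=optics.camera_model('wrist'); print(w)
p=np.load('scene.npz')['p']; save('crop1.png',cv2.resize(p[170:280,220:440],None,fx=3.6,fy=3.6,interpolation=cv2.INTER_CUBIC))
```

```text
Traceback (most recent call last):
  File "h.py", line 17, in onplane
    r=rays(m,uv); e=m['eye']; return e+r*((z-e[2])/r[:,2])[:,None]
  File "h.py", line 15, in rays
    return np.c_[n[:,0],-n[:,1],-np.ones(len(n))]@m['rotation'].T
           ~~~~~~~~~~~~~~~~~~~~~~~~~~~~~~~~~~~~~~^~~~~~~~~~~~~~~~
ValueError: matmul: Input operand 1 has a mismatch in its core dimension 0, with gufunc signature (n?,k),(k,m?)->(n?,m?) (size 4 is different from 3)
```

Rotation is a quaternion; fixing the helper.

Run:
```python
s=open('h.py').read()
s=s.replace("m['rotation']=np.array(m['rotation']); m","m['rotation']=rot(m['rotation']); m").replace("T[:3,:3]=R.from_quat([q[1],q[2],q[3],q[0]]).as_matrix()","T[:3,:3]=rot(q)")
s=s.replace("def cam(","def rot(q): return R.from_quat([q[1],q[2],q[3],q[0]]).as_matrix()\ndef cam(")
open('h.py','w').write(s)
from h import *
m=optics.camera_model('scene'); m['rotation']=rot(m['rotation']); m['eye']=np.array(m['eye'])
uv=[[355,227],[341,210],[389,252],[420,237],[343,223],[371,231]]
print(onplane(m,uv,.005).round(3)); print(onplane(m,[[264,191],[290,184],[329,197],[297,210]],.062).round(3))
w=optics.camera_model('wrist'); print(w)
p=np.load('scene.npz')['p']; save('crop1.png',cv2.resize(p[170:280,220:440],None,fx=3.6,fy=3.6,interpolation=cv2.INTER_CUBIC))
```

```text
[[ 0.506 -0.196  0.005]
 [ 0.593 -0.098  0.005]
 [ 0.419 -0.35   0.005]
 [ 0.549 -0.392  0.005]
 [ 0.511 -0.151  0.005]
 [ 0.508 -0.25   0.005]]
[[ 0.483  0.139  0.062]
 [ 0.58   0.099  0.062]
 [ 0.553 -0.074  0.062]
 [ 0.416 -0.04   0.062]]
{'fx': 314.53399365561734, 'fy': 314.53399365561734, 'cx': 317.30737924554535, 'cy': 201.6521392958923, 'k1': -0.022953675950605473, 'tool_from_camera': array([[-9.35678471e-05,  9.55198107e-01,  2.95967172e-01,
         7.58294810e-02],
       [ 9.99999799e-01, -9.63029841e-05,  6.26948777e-04,
         6.03679615e-04],
       [ 6.27362807e-04,  2.95967171e-01, -9.55197906e-01,
        -1.43705913e-01],
       [ 0.00000000e+00,  0.00000000e+00,  0.00000000e+00,
         1.00000000e+00]])}
```

View pics/crop1.png

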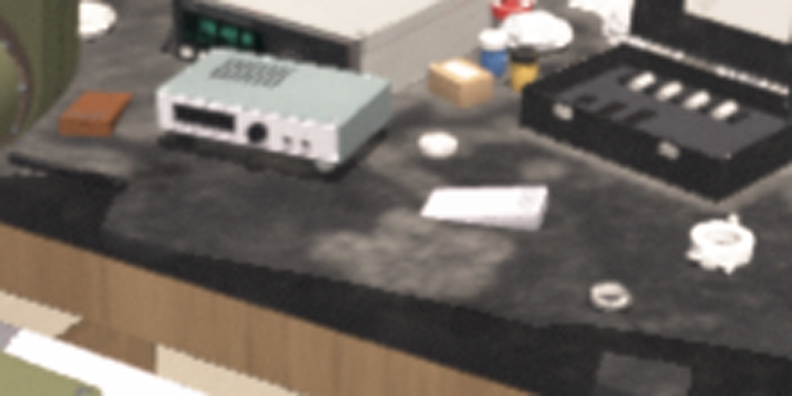

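The crop confirms the silver wedge, thin end left at about (425,205) in the crop and thick end right at (545,200), to the right of the small grey case. I'll move above it for a wrist view.

Request:
jog_arm([
  [-0.3,[0.024,-0.017,0.0],[0,0,0]],
  [-0.3,[0.024,-0.017,0.0],[0,0,0]],
  [-0.3,[0.024,-0.017,0.0],[0,0,0]],
  [-0.3,[0.024,-0.017,0.0],[0,0,0]],
  [-0.3,[0.024,-0.017,0.0],[0,0,0]],
  [-0.3,[0.024,-0.017,0.0],[0,0,0]],
  [-0.3,[0.024,-0.017,0.0],[0,0,0]],
  [-0.3,[0.024,-0.017,0.0],[0,0,0]],
], newtons=60)

```text
time: 0.77
tcp_pos: [0.361, -0.412, 0.2308]
tool_rot: [-0.0, 0.984, 0.179, -0.0]
contact_force: [0.4, -0.2, 0.6]
gripper_width: 0.0297
```

Request:
jog_arm([
  [-0.3,[0.024,-0.017,0.0],[0,0,0]],
  [-0.3,[0.024,-0.017,0.0],[0,0,0]],
  [-0.3,[0.024,-0.017,0.0],[0,0,0]],
  [-0.3,[0.024,-0.017,0.0],[0,0,0]],
  [-0.3,[0.024,-0.017,0.0],[0,0,0]],
  [-0.3,[0.024,-0.017,0.0],[0,0,0]],
  [-0.3,[0.024,-0.017,0.0],[0,0,0]],
  [-0.3,[0.024,-0.017,0.0],[0,0,0]],
])

```text
time: 1.43
tcp_pos: [0.4928, -0.2171, 0.2309]
tool_rot: [-0.0, 0.984, 0.179, -0.0]
contact_force: [0.5, -0.3, 0.3]
gripper_width: 0.0296
```

Request:
jog_arm([
  [-0.3,[0,0,0],[0,0,-0.121]],
  [-0.3,[0,0,0],[0,0,-0.121]],
  [-0.3,[0,0,0],[0,0,-0.121]],
  [-0.3,[0,0,0],[0,0,-0.121]],
  [-0.3,[0,0,0],[0,0,-0.121]],
  [-0.3,[0,0,0],[0,0,-0.121]],
  [-0.3,[0,0,0],[0,0,-0.121]],
  [-0.3,[0,0,0],[0,0,-0.121]],
])

```text
time: 2.1
tcp_pos: [0.4922, -0.2184, 0.2307]
tool_rot: [-0.0, 0.786, 0.619, -0.0]
contact_force: [-0.3, 0.4, -0.7]
gripper_width: 0.0299
```

Request:
jog_arm([
  [-0.3,[0,0,0],[0,0,-0.121]],
  [-0.3,[0,0,0],[0,0,-0.121]],
  [-0.3,[0,0,0],[0,0,0]],
  [-0.3,[0,0,0],[0,0,0]],
])

```text
time: 2.43
tcp_pos: [0.4922, -0.2185, 0.2309]
tool_rot: [-0.0, 0.709, 0.706, -0.0]
contact_force: [-0.2, 0.4, 0.2]
gripper_width: 0.03
```

Run:
```python
from h import *
p,d,m=cam('wrist'); save('w1.png',p); import pickle; pickle.dump((p,d,m),open('w1.pkl','wb'))
o=bot.get_obs(); print(o['time'],o['tcp_pos'],rot(o['tool_rot']).round(3),o['gripper_width'],o['contact_force'])
```

```text
2.4833 [ 0.49227663 -0.2184904   0.23094601] [[ 0.004  1.    -0.001]
 [ 1.    -0.004  0.   ]
 [ 0.    -0.001 -1.   ]] 0.03010685080755662 [-0.54997012  0.23701876  0.19209747]
```

View pics/w1.png

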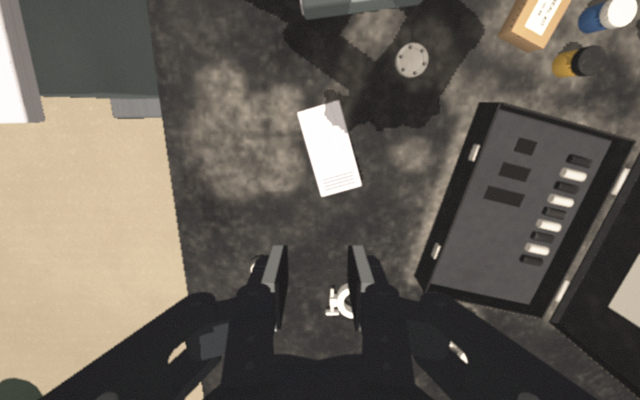

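Wrist view: wedge with its thin edge at (298,110)-(338,100) and thick edge at (322,196)-(361,187). The flange is at (412,60), and the case's right edge is at the top around (303,15)-(420,3). I'll go 0.10 m further along +y to see the case.

Request:
jog_arm([
  [-0.3,[0.034,0,0.0],[0,0,0]],
  [-0.3,[0.034,0,0.0],[0,0,0]],
  [-0.3,[0.034,0,0.0],[0,0,0]],
  [-0.3,[0.034,0,0.0],[0,0,0]],
  [-0.3,[0,0,0],[0,0,0]],
  [-0.3,[0,0,0],[0,0,0]],
])

```text
time: 2.98
tcp_pos: [0.4925, -0.0813, 0.2313]
tool_rot: [0.0, 0.707, 0.707, -0.0]
contact_force: [0.0, -0.0, -0.7]
gripper_width: 0.0299
```

Run:
```python
from h import *
import pickle
p,d,m=pickle.load(open('w1.pkl','rb'))
hsv=cv2.cvtColor(p,cv2.COLOR_RGB2HSV)
mk=((hsv[...,1]<60)&(hsv[...,2]>140)).astype(np.uint8); mk[:80]=0; mk[215:]=0; mk[:,:260]=0; mk[:,400:]=0
c=max(cv2.findContours(mk,0,2)[0],key=cv2.contourArea); print('area',cv2.contourArea(c)); ep=cv2.approxPolyDP(c,4,True)[:,0]; print(ep.tolist())
print(onplane(m,[[298,110],[338,100]],.0015).round(4),onplane(m,[[322,196],[361,187]],.017).round(4), onplane(m,[412,60],.008).round(3))
p,d,m=cam('wrist'); save('w2.png',p); pickle.dump((p,d,m),open('w2.pkl','wb'))
```

```text
area 4346.5
[[282, 89], [283, 98], [271, 107], [276, 111], [272, 117], [285, 131], [296, 113], [320, 195], [360, 186], [339, 102], [290, 110], [290, 94]]
[[ 0.4707 -0.1491  0.0015]
 [ 0.5162 -0.1384  0.0015]] [[ 0.4979 -0.2469  0.017 ]
 [ 0.5436 -0.2361  0.017 ]] [[ 0.595 -0.097  0.008]]
```

View pics/w2.png

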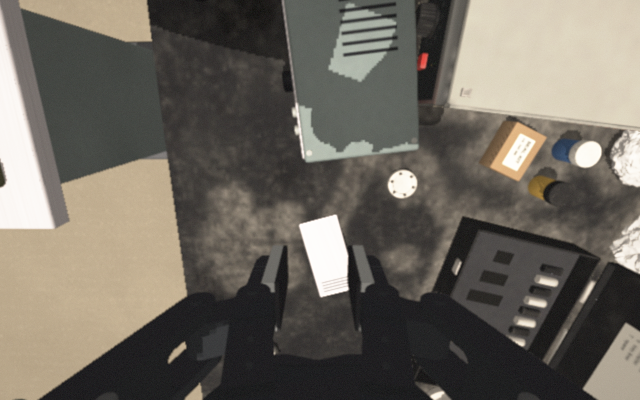

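Case top: right edge (304,162)-(418,150), front edge from (304,162) up to about (284,10). The wedge is centred at (325,257) and the flange at (403,184).

Run:
```python
from h import *
import pickle
p,d,m=pickle.load(open('w2.pkl','rb'))
P=bydepth(m,np.array([[u,v] for u,v in [(320,140),(400,140),(350,100),(310,80),(310,30)]]),d); print(P.round(4))
print(onplane(m,[[304,162],[418,150],[284,5]],.062).round(4))
# top mask by height
vv,uu=np.mgrid[0:400,0:640]; Q=bydepth(m,np.c_[uu.ravel(),vv.ravel()],d).reshape(400,640,3)
mk=((Q[...,2]>.055)&(Q[...,2]<.068)&(d>0)).astype(np.uint8); mk[220:]=0; mk[:,:260]=0; mk[:,425:]=0
c=max(cv2.findContours(mk,0,2)[0],key=cv2.contourArea); r=cv2.approxPolyDP(c,4,True)[:,0]; print(r.tolist()); print(onplane(m,r,.062).round(4).tolist())
pts=c[:,0]; W=onplane(m,pts,.062)
rt=pts[:,1]>145; s=(pts[:,0]>312)&(pts[:,0]<410)&rt; a=np.polyfit(W[s,0],W[s,1],1); print('right edge',a)
s=(pts[:,0]<306)&(pts[:,1]>10)&(pts[:,1]<150); b=np.polyfit(W[s,1],W[s,0],1); print('front',b, s.sum())
print('wedge',onplane(m,[[300,222],[337,215]],.0015).round(4),onplane(m,[[322,297],[350,290]],.017).round(4),onplane(m,[403,184],.008))
```

```text
[[ 0.4956 -0.0396  0.062 ]
 [ 0.5744 -0.0395  0.0619]
 [ 0.524  -0.0021  0.0617]
 [ 0.4861  0.0158  0.0609]
 [ 0.4864  0.0579  0.0624]]
[[ 0.4796 -0.0615  0.062 ]
 [ 0.5931 -0.0493  0.062 ]
 [ 0.4636  0.078   0.062 ]]
[[282, 0], [305, 160], [417, 148], [415, 32], [424, 34], [424, 3], [416, 21], [414, 0]]
[[0.462, 0.0819, 0.062], [0.4806, -0.0594, 0.062], [0.5919, -0.0473, 0.062], [0.5808, 0.0567, 0.062], [0.5891, 0.0552, 0.062], [0.5868, 0.08, 0.062], [0.5809, 0.0657, 0.062], [0.5778, 0.0823, 0.062]]
right edge [ 0.11972071 -0.11854476]
front [-0.12359909  0.47156362] 47
wedge [[ 0.471  -0.1489  0.0015]
 [ 0.5178 -0.1394  0.0015]] [[ 0.4992 -0.2486  0.017 ]
 [ 0.5358 -0.238   0.017 ]] [[ 0.59602896 -0.09754222  0.008     ]]
```

Case right-front corner is at (0.4795,-0.061), yaw 0.12, and the top depth reads 0.062, which agrees with the given height. The foot is therefore at about (0.492,-0.0365). The wedge centre is at (0.507,-0.193), about 0.155 rad askew from the case's y and 4 mm off the foot line. Pushing its thick face with two fingers squared to the case should align it, so I'll go behind it.

Request:
jog_arm([
  [-0.53,[0,0,0.0],[0,0,-0.12]],
  [-0.53,[-0.028,0.0007,0],[0,0,0]],
  [-0.53,[-0.028,0.0007,0],[0,0,0]],
  [-0.53,[-0.028,0.0007,0],[0,0,0]],
  [-0.53,[-0.028,0.0007,0],[0,0,0]],
  [-0.53,[-0.028,0.0007,0],[0,0,0]],
  [-0.53,[-0.028,0.0007,0],[0,0,0]],
  [-0.53,[-0.028,0.0007,0],[0,0,0]],
])

```text
time: 3.7
tcp_pos: [0.5202, -0.2798, 0.2311]
tool_rot: [-0.0, 0.665, 0.747, -0.0]
contact_force: [0.6, 1.3, -0.5]
gripper_width: 0.0203
```

Request:
jog_arm([
  [-0.53,[0,0,0.032],[0,0,0]],
  [-0.53,[0,0,0.032],[0,0,0]],
  [-0.53,[0,0,0.032],[0,0,0]],
  [-0.53,[0,0,0.032],[0,0,0]],
  [-0.53,[0,0,0.032],[0,0,0]],
  [-0.53,[0,0,0.018],[0,0,0]],
  [-0.53,[0,0,0],[0,0,0]],
  [-0.53,[0,0,0],[0,0,0]],
])

```text
time: 4.37
tcp_pos: [0.5196, -0.2774, 0.0521]
tool_rot: [-0.001, 0.665, 0.747, -0.0]
contact_force: [1.3, 0.0, 0.4]
gripper_width: 0.0198
```

Run:
```python
from h import *
o=bot.get_obs(); print(o['time'],o['tcp_pos'],rot(o['tool_rot']).round(3).tolist(),o['gripper_width'],o['contact_force'])
p,d,m=cam('wrist'); save('w3.png',p)
```

```text
4.3667 [ 0.51961374 -0.27739999  0.05211636] [[-0.116, 0.993, -0.002], [0.993, 0.116, 0.001], [0.002, -0.002, -1.0]] 0.01982918970696925 [1.26707561 0.01581006 0.4176662 ]
```

View pics/w3.png

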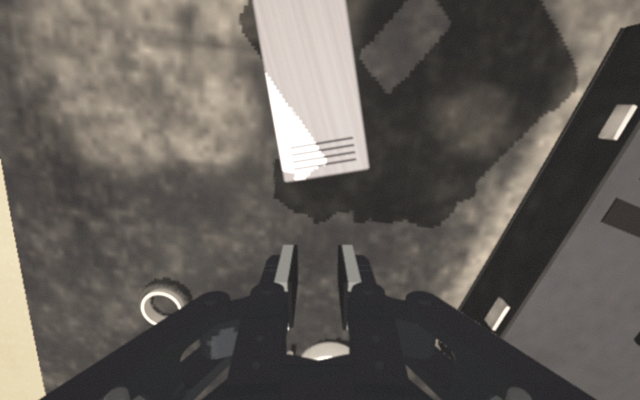

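The fingers are centred behind the wedge's thick face (283,182)-(369,170), with the ring and clamp clear behind. Next I descend to about 6 mm and approach.

Request:
jog_arm([
  [-0.53,[0,0,0.02],[0,0,0]],
  [-0.53,[0,0,0.015],[0,0,0]],
  [-0.53,[0,0,0.01],[0,0,0]],
  [-0.53,[0,0,0],[0,0,0]],
  [-0.53,[0,0,0],[0,0,0]],
])

```text
time: 4.83
tcp_pos: [0.5213, -0.2772, 0.0094]
tool_rot: [0.001, 0.664, 0.748, 0.0]
contact_force: [0.4, -0.3, 0.2]
gripper_width: 0.0199
```

Request:
jog_arm([
  [-0.53,[0.004,0,0],[0,0,0]],
  [-0.53,[0.004,0,0],[0,0,0]],
  [-0.53,[0.004,0,0],[0,0,0]],
  [-0.53,[0.004,0,0],[0,0,0]],
  [-0.53,[0.004,0,0],[0,0,0]],
  [-0.53,[0.004,0,0],[0,0,0]],
  [-0.53,[0.004,0,0],[0,0,0]],
  [-0.53,[0.004,0,0],[0,0,0]],
])

```text
time: 5.5
tcp_pos: [0.517, -0.2445, 0.0085]
tool_rot: [0.0, 0.664, 0.748, -0.0]
contact_force: [-0.4, -0.2, 0.8]
gripper_width: 0.0199
```

Request:
jog_arm([
  [-0.53,[0.004,0,0],[0,0,0]],
  [-0.53,[0.004,0,0],[0,0,0]],
  [-0.53,[0.004,0,0],[0,0,0]],
  [-0.53,[0.004,0,0],[0,0,0]],
  [-0.53,[0.004,0,0],[0,0,0]],
  [-0.53,[0,0,0],[0,0,0]],
  [-0.53,[0,0,0],[0,0,0]],
  [-0.53,[0,0,0],[0,0,0]],
])

```text
time: 6.17
tcp_pos: [0.5145, -0.2249, 0.0082]
tool_rot: [-0.0, 0.664, 0.748, 0.0]
contact_force: [0.3, -0.4, 0.3]
gripper_width: 0.0201
```

Run:
```python
from h import *
o=bot.get_obs(); print(o['time'],o['tcp_pos'],rot(o['tool_rot']).round(3).tolist(),o['gripper_width'],o['contact_force'])
p,d,m=cam('wrist'); save('w4.png',p); import pickle; pickle.dump((p,d,m),open('w4.pkl','wb'))
```

```text
6.1667 [ 0.51452371 -0.22489225  0.00823356] [[-0.119, 0.993, -0.0], [0.993, 0.119, 0.0], [0.0, -0.0, -1.0]] 0.020068783774440692 [ 0.32339518 -0.38595264  0.33943922]
```

View pics/w4.png

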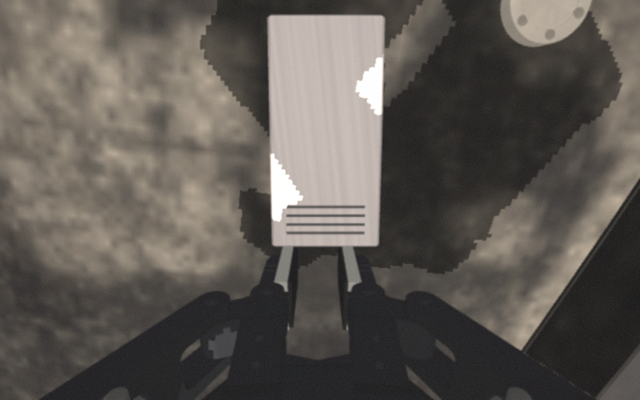

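The wedge is now squared to the fingers: thin edge at y=15 px, thick edge at y=246 px, sides at x=270-382. Next, the remaining distance.

Run:
```python
from h import *
import pickle
p,d,m=pickle.load(open('w4.pkl','rb'))
a=onplane(m,[[268,16],[384,16]],.0015); b=onplane(m,[[274,246],[378,246]],.017)
print(a.round(4),b.round(4)); t=a.mean(0)[:2]; th=b.mean(0)[:2]
ey=np.array([-.119,.993]); ex=np.array([.993,.119]); foot=np.array([.4922,-.0365]); tcp=np.array([.5145,-.2249])
print(np.linalg.norm(t-th)); print('foot-tip along/lat',(foot-t)@ey,(foot-t)@ex,'face-tcp',(th-tcp)@ey,'lat wedge-tcp',(th-tcp)@ex)
for g in (.005,.0075,.010):
    s=np.arctan(15.5/100); # ball centre height g+.009; contact
    # slope surface z=.0015+.155*x (x from tip back); centre dist to slope line=.009
    x=((g+.009)-.009/np.cos(s)-.0015)/.155; print(g,'tip past foot',x, 'travel',(foot-t)@ey+x)
```

```text
[[ 0.4808 -0.1167  0.0015]
 [ 0.5299 -0.1108  0.0015]] [[ 0.4933 -0.2158  0.017 ]
 [ 0.5419 -0.21    0.017 ]]
0.09993485580106629
foot-tip along/lat 0.07827878226450566 -0.0038629722497701517 face-tcp 0.011511355555230734 lat wedge-tcp 0.004480990150709636
0.005 tip past foot 0.021887284939158827 travel 0.10016606720366449
0.0075 tip past foot 0.038016317197223363 travel 0.11629509946172903
0.01 tip past foot 0.05414534945528787 travel 0.13242413171979353
```

Travel to snug contact is 100-132 mm and the wedge is 4 mm off laterally, which is fine.

Request:
jog_arm([
  [-0.53,[0.007,0,0],[0,0,0]],
  [-0.53,[0.01,0,0],[0,0,0]],
  [-0.53,[0.01,0,0],[0,0,0]],
  [-0.53,[0.01,0,0],[0,0,0]],
  [-0.53,[0.01,0,0],[0,0,0]],
  [-0.53,[0.01,0,0],[0,0,0]],
  [-0.53,[0.01,0,0],[0,0,0]],
  [-0.53,[0.008,0,0],[0,0,0]],
])

```text
time: 6.88
tcp_pos: [0.5054, -0.1491, 0.0083]
tool_rot: [-0.0, 0.664, 0.748, 0.0]
contact_force: [0.0, -0.1, 0.6]
gripper_width: 0.0205
```

Request:
jog_arm([
  [-0.53,[0.005,0,0],[0,0,0]],
  [-0.53,[0.004,0,0],[0,0,0]],
  [-0.53,[0.003,0,0],[0,0,0]],
  [-0.53,[0.002,0,0],[0,0,0]],
  [-0.53,[0.001,0,0],[0,0,0]],
  [-0.53,[0,0,0],[0,0,0]],
])

```text
time: 7.38
tcp_pos: [0.5038, -0.1356, 0.0083]
tool_rot: [-0.0, 0.664, 0.748, 0.0]
contact_force: [0.1, -1.2, -0.2]
gripper_width: 0.0199
```

Request:
jog_arm([
  [-0.53,[0.0015,0,0],[0,0,0]],
  [-0.53,[0.0015,0,0],[0,0,0]],
])

```text
time: 7.55
tcp_pos: [0.5036, -0.1329, 0.0083]
tool_rot: [0.0, 0.664, 0.748, -0.0]
contact_force: [-0.2, -0.9, 0.5]
gripper_width: 0.0199
```

Request:
jog_arm([
  [-0.53,[0.0015,0,0],[0,0,0]],
  [-0.53,[0.0015,0,0],[0,0,0]],
])

```text
time: 7.72
tcp_pos: [0.5032, -0.1297, 0.0083]
tool_rot: [0.0, 0.664, 0.748, -0.0]
contact_force: [0.1, -0.5, 0.2]
gripper_width: 0.0199
```

Request:
jog_arm([
  [-0.53,[0.001,0,0],[0,0,0]],
  [-0.53,[0.001,0,0],[0,0,0]],
])

```text
time: 7.88
tcp_pos: [0.5029, -0.1276, 0.0083]
tool_rot: [0.0, 0.664, 0.748, -0.0]
contact_force: [0.8, -1.0, 0.2]
gripper_width: 0.0201
```

Request:
jog_arm([
  [-0.53,[0.001,0,0],[0,0,0]],
  [-0.53,[0.001,0,0],[0,0,0]],
])

```text
time: 8.05
tcp_pos: [0.5027, -0.1256, 0.0083]
tool_rot: [0.0, 0.664, 0.748, 0.0]
contact_force: [-0.4, -1.0, 0.3]
gripper_width: 0.0199
```

Request:
jog_arm([
  [-0.53,[0.001,0,0],[0,0,0]],
  [-0.53,[0.001,0,0],[0,0,0]],
])

```text
time: 8.22
tcp_pos: [0.5025, -0.1236, 0.0083]
tool_rot: [0.0, 0.664, 0.748, -0.0]
contact_force: [0.5, -0.2, 0.6]
gripper_width: 0.02
```

Request:
jog_arm([
  [-0.53,[0.001,0,0],[0,0,0]],
  [-0.53,[0.001,0,0],[0,0,0]],
])

```text
time: 8.38
tcp_pos: [0.5023, -0.1219, 0.0084]
tool_rot: [0.0, 0.664, 0.748, -0.0]
contact_force: [-0.5, -1.8, 0.0]
gripper_width: 0.0201
```

Request:
jog_arm([
  [-0.53,[0.001,0,0],[0,0,0]],
  [-0.53,[0.001,0,0],[0,0,0]],
])

```text
time: 8.55
tcp_pos: [0.5022, -0.1203, 0.0085]
tool_rot: [0.001, 0.664, 0.748, -0.0]
contact_force: [0.0, -4.6, 0.0]
gripper_width: 0.0201
```

Request:
jog_arm([
  [-0.53,[0.001,0,0],[0,0,0]],
  [-0.53,[0.001,0,0],[0,0,0]],
])

```text
time: 8.72
tcp_pos: [0.5022, -0.1187, 0.0086]
tool_rot: [0.001, 0.664, 0.748, -0.001]
contact_force: [0.3, -7.5, -1.0]
gripper_width: 0.0197
```

The push reached 7.5 N, with onset near TCP y=-0.122. I'll back off straight, rise and look.

Request:
jog_arm([
  [-0.53,[-0.004,0,0],[0,0,0]],
  [-0.53,[-0.01,0,0],[0,0,0]],
  [-0.53,[-0.015,0,0],[0,0,0]],
  [-0.53,[-0.01,0,-0.01],[0,0,0]],
  [-1,[0,0,-0.03],[0,0,0]],
  [-1,[0,0,-0.035],[0,0,0]],
  [-1,[0,0,-0.035],[0,0,0]],
  [-1,[0,0,-0.03],[0,0,0]],
])

```text
time: 9.38
tcp_pos: [0.5067, -0.157, 0.1515]
tool_rot: [0.001, 0.664, 0.748, 0.001]
contact_force: [-0.1, -0.9, 0.2]
gripper_width: 0.0002
```

Request:
jog_arm([
  [-1,[0.02,0,-0.03],[0,0,0]],
  [-1,[0.02,0,-0.03],[0,0,0]],
  [-1,[0,0,0],[0,0,0]],
  [-1,[0,0,0],[0,0,0]],
])

```text
time: 9.72
tcp_pos: [0.503, -0.1169, 0.2118]
tool_rot: [0.003, 0.663, 0.748, 0.001]
contact_force: [-0.3, 0.2, -1.2]
gripper_width: 0.0001
```

```bash
cat > look.py <<'E'
from h import *
import sys
def case(n):
    o=bot.get_obs(); p,d,m=cam('wrist'); save(n+'.png',p)
    print(o['time'],o['tcp_pos'].round(4),o['contact_force'].round(2))
    vv,uu=np.mgrid[0:400,0:640]; Q=bydepth(m,np.c_[uu.ravel(),vv.ravel()],d).reshape(400,640,3)
    c0=proj(m,[[.5354,.0260,.062]])[0]
    mk=((Q[...,2]>.055)&(Q[...,2]<.068)&(d>0)&(np.abs(Q[...,0]-.53)<.07)&(Q[...,1]>-.08)).astype(np.uint8)
    c=max(cv2.findContours(mk,0,2)[0],key=cv2.contourArea)[:,0]; W=onplane(m,c,.062); L=(W[:,:2]-[.4795,-.0612])@np.array([[.993,-.119],[.119,.993]])
    s=(L[:,0]>.02)&(L[:,0]<.1)&(L[:,1]<.01); a=np.polyfit(W[s,0],W[s,1],1); print('right',a,np.polyval(a,.53))
    s=(L[:,1]>.01)&(L[:,1]<.09)&(np.abs(L[:,0])<.01)&(c[:,1]>2); b=np.polyfit(W[s,1],W[s,0],1); print('front',b,np.polyval(b,-.03),s.sum())
    T=mk.astype(bool)&(uu>0); P=Q[T]; g=np.linalg.lstsq(np.c_[P[:,:2]-[.5354,.026],np.ones(len(P))],P[:,2],rcond=None)[0]; print('top plane',g)
case(sys.argv[1])
E
python3 look.py w5
```

```text
9.7167 [ 0.503  -0.1169  0.2118] [-0.29  0.18 -1.16]Traceback (most recent call last):
  File "look.py", line 13, in <module>
    case(sys.argv[1])
    ~~~~^^^^^^^^^^^^^
  File "look.py", line 10, in case
    s=(L[:,0]>.02)&(L[:,0]<.1)&(L[:,1]<.01); a=np.polyfit(W[s,0],W[s,1],1); print('right',a,np.polyval(a,.53))
                                               ~~~~~~~~~~^^^^^^^^^^^^^^^^^
    raise TypeError("expected non-empty vector for x")
TypeError: expected non-empty vector for x
```

View pics/w5.png

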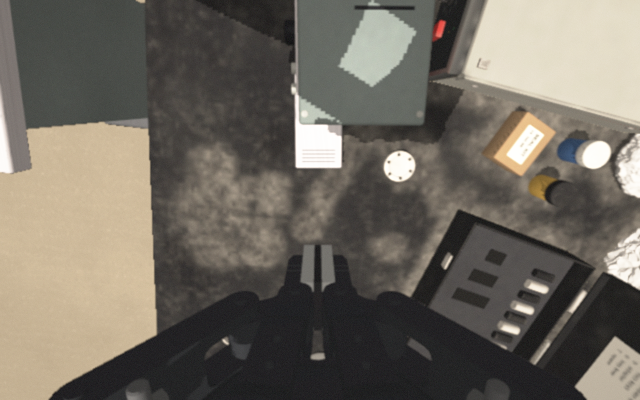

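The wedge (295-341, 122-168) is under the case's right front corner. The case's right edge (300,122)-(424,124) is still square to the tool and the flange (399,166) looks untouched. A numeric check follows.

Run:
```python
from h import *
p,d,m=cam('wrist')
print(d[100,350],d[122:128,360])
print('corners z=.062',onplane(m,[[299,122],[424,124]],.062).round(4).tolist(),'flange',onplane(m,[399,166],.008).round(4),'thick',onplane(m,[[296,168],[341,168]],.017).round(4).tolist())
for q in [(310,118),(415,118),(310,20),(415,30)]: print(bydepth(m,np.array([q]),d).round(4))
```

```text
0.27654824 [0.2821794  0.28278032 0.28543702 0.34223175 0.34267125 0.34250808]
corners z=.062 [[0.479, -0.0593, 0.062], [0.5913, -0.0474, 0.062]] flange [[ 0.5916 -0.0964  0.008 ]] thick [[0.4785, -0.1105, 0.017], [0.527, -0.1047, 0.017]]
[[ 0.4884 -0.0546  0.063 ]]
[[ 0.5814 -0.0432  0.0642]]
[[0.4796 0.0233 0.0639]]
[[0.5676 0.0271 0.0616]]
```

Case within about 2 mm of where it stood (pixel noise is about 1 mm). On to the press point.

Request:
jog_arm([
  [-1,[0.02,-0.0005,0.0],[0,0,0]],
  [-1,[0.021,-0.0005,0.01],[0,0,0]],
  [-1,[0.021,-0.0005,0.02],[0,0,0]],
  [-1,[0.02,0,0.03],[0,0,0]],
  [-1,[0,0,0.035],[0,0,0]],
  [-1,[0,0,0.025],[0,0,0]],
  [-1,[0,0,0.012],[0,0,0]],
  [-1,[0,0,0],[0,0,0]],
])

```text
time: 10.48
tcp_pos: [0.4867, -0.0353, 0.0714]
tool_rot: [-0.004, 0.664, 0.748, -0.003]
contact_force: [-0.1, -0.5, -0.2]
gripper_width: -0.0005
```

Request:
jog_arm([
  [-1,[0,0,0.003],[0,0,0]],
  [-1,[0,0,0.003],[0,0,0]],
  [-1,[0,0,0.002],[0,0,0]],
  [-1,[0,0,0.001],[0,0,0]],
  [-1,[0,0,0],[0,0,0]],
])

```text
time: 10.9
tcp_pos: [0.491, -0.0358, 0.0682]
tool_rot: [0.001, 0.664, 0.748, 0.0]
contact_force: [0.2, 0.2, -0.8]
gripper_width: 0.0003
```

Request:
jog_arm([
  [-1,[0,0,0.0015],[0,0,0]],
  [-1,[0,0,0.0015],[0,0,0]],
  [-1,[0,0,0],[0,0,0]],
])

```text
time: 11.15
tcp_pos: [0.4903, -0.0355, 0.0643]
tool_rot: [-0.0, 0.664, 0.748, -0.0]
contact_force: [0.5, -0.1, -1.3]
gripper_width: -0.0001
```

Request:
jog_arm([
  [-1,[0,0,0.001],[0,0,0]],
  [-1,[0,0,0.001],[0,0,0]],
  [-1,[0,0,0],[0,0,0]],
])

```text
time: 11.4
tcp_pos: [0.4902, -0.0355, 0.0621]
tool_rot: [-0.0, 0.664, 0.748, -0.0]
contact_force: [0.2, -0.5, -0.1]
gripper_width: -0.0
```

Request:
jog_arm([
  [-1,[0,0,0.001],[0,0,0]],
  [-1,[0,0,0],[0,0,0]],
])

```text
time: 11.57
tcp_pos: [0.4905, -0.0355, 0.0618]
tool_rot: [-0.0, 0.664, 0.748, -0.0]
contact_force: [-1.9, 0.5, 2.9]
gripper_width: -0.0
```

Request:
jog_arm([
  [-1,[0,0,0.0007],[0,0,0]],
  [-1,[0,0,0],[0,0,0]],
])

```text
time: 11.73
tcp_pos: [0.4905, -0.0356, 0.0617]
tool_rot: [-0.0, 0.664, 0.748, -0.0]
contact_force: [-4.8, 0.6, 7.7]
gripper_width: 0.0
```

Stiff at z≈0.0617, no dip. Going on to a firm press and holding.

Request:
jog_arm([
  [-1,[0,0,0.0004],[0,0,0]],
  [-1,[0,0,0],[0,0,0]],
])

```text
time: 11.9
tcp_pos: [0.4905, -0.0356, 0.0616]
tool_rot: [-0.0, 0.664, 0.748, -0.0]
contact_force: [-5.4, 1.4, 10.2]
gripper_width: -0.0002
```

Request:
jog_arm([
  [-1,[0,0,0],[0,0,0]],
  [-1,[0,0,0],[0,0,0]],
  [-1,[0,0,0],[0,0,0]],
  [-1,[0,0,0],[0,0,0]],
])

```text
time: 12.23
tcp_pos: [0.4905, -0.0356, 0.0616]
tool_rot: [-0.0, 0.664, 0.748, -0.0]
contact_force: [-5.8, 0.4, 10.1]
gripper_width: -0.0003
```

The press held 10 N with 0.3 mm total compliance: no dip, and the top at 61.6 mm means it isn't jacked. I'll release, rise and do a final look.

Request:
jog_arm([
  [-1,[0,0,-0.002],[0,0,0]],
  [-1,[0,0,-0.01],[0,0,0]],
  [-1,[0,0,-0.025],[0,0,0]],
  [-1,[0,0,-0.03],[0,0,0]],
  [-1,[-0.01,0,-0.03],[0,0,0]],
  [-1,[-0.02,0,-0.03],[0,0,0]],
  [-1,[-0.02,0,-0.02],[0,0,0]],
  [-1,[-0.02,0,0],[0,0,0]],
])

```text
time: 12.9
tcp_pos: [0.5017, -0.1065, 0.2142]
tool_rot: [0.005, 0.664, 0.748, 0.002]
contact_force: [0.6, 0.2, 0.1]
gripper_width: 0.0004
```

Request:
jog_arm([
  [-1,[-0.012,0,-0.003],[0,0,0]],
  [-1,[0,0,0],[0,0,0]],
  [-1,[0,0,0],[0,0,0]],
  [-1,[0,0,0],[0,0,0]],
  [-1,[0,0,0],[0,0,0]],
  [-1,[0,0,0],[0,0,0]],
])

```text
time: 13.4
tcp_pos: [0.4997, -0.116, 0.2093]
tool_rot: [-0.001, 0.663, 0.748, -0.0]
contact_force: [-0.5, -0.2, -0.1]
gripper_width: 0.0003
```

Run:
```python
from h import *
o=bot.get_obs(); print(o['time'],o['tcp_pos'],o['contact_force'])
p,d,m=cam('wrist'); save('w6.png',cv2.resize(p[0:240,200:480],None,fx=2.5,fy=2.5))
```

```text
13.4 [ 0.49969399 -0.11601066  0.20931723] [-0.54253921 -0.23236583 -0.14587363]
```

View pics/w6.png

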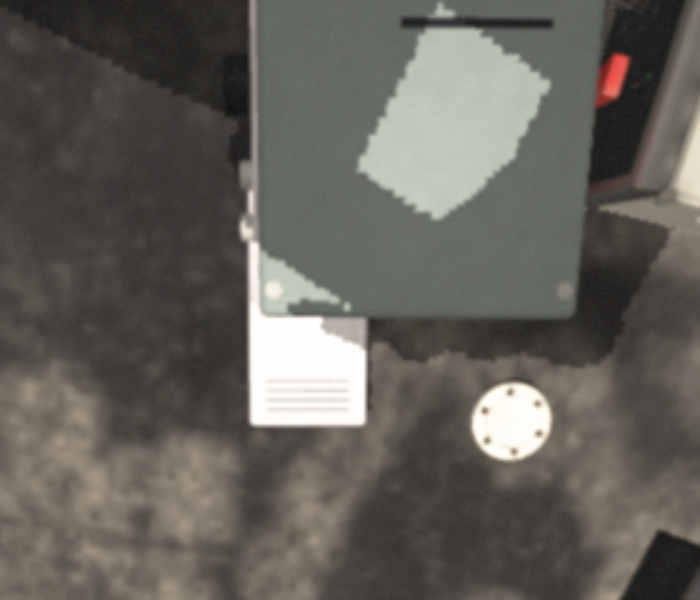

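The wedge sits squarely under the screw foot, thick end (250-366, 425) outside the case. The flange (511,420) is untouched, the case is square and the tool is clear. Handing in.

Run:
```python
from h import *
p,d,m=cam('wrist')
print(onplane(m,[[304.5,126.5],[430,126.5]],.062).round(4).tolist(), onplane(m,[[300,170],[346,170]],.017).round(4).tolist(), onplane(m,[404.5,168],.008).round(4)); print(bot.close_job())
```

```text
[[0.4818, -0.0617, 0.062], [0.5946, -0.0479, 0.062]] [[0.4804, -0.1112, 0.017], [0.53, -0.1052, 0.017]] [[ 0.5955 -0.0968  0.008 ]]
the job is handed in; nothing more can be done
None
```

I pushed the silver wedge, thin end first, in from the case's right-hand side and under the screw foot until the push force rose sharply. I then backed off and pressed on the case top above the foot. It held, so no second push was needed. The job was handed in at about 13.5 s with the arm clear above everything.

- **Push:** the last push reading was 7.5 N, above the 3 to 5 N that counts as snug but below the 10 N that could shift or jack the case.
- **Press test:** I held about 10 N for roughly 0.3 s. The top gave only about 0.3 mm and stayed at 61.6 mm, so there was no dip and no sign of jacking. There was an unintended sideways force of about 5 N during the press.
- **Case and flange position:** in the last view the case corner was within about 2.5 mm of where it started, and the flange within about 1 mm. That is close to the 2 mm camera calibration error, so I saw no clear movement.
- **Disagreement and failed check:** an intermediate view put the case edge 2 mm further along y and the flange 4 mm off in x. The last view did not show either offset. My automatic edge fit failed once, so I took those corner positions by hand.

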